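# Sieve the nuts and hang the sieve up

## Robot

A 6-joint arm with a two-finger parallel gripper is mounted at the origin on the work surface. World frame = base frame: x ahead of the robot, y to its left, z up, the work surface at z = 0. Lengths are in m, angles in rad, forces in N, time in s.
With the tool pointing down it reaches from about 0.3 to 0.875 m from the base axis. Payload 6.4 kg.
Tool frame: the origin (TCP) lies between the finger pads; the fingertips stand 25 mm ahead of it and the grasp point (between the pads) lies 6 mm ahead of it; z points along the fingers, y is the line along which they close (so a half turn about z gives the same grasp; the last joint's range is limited). The gripper opens to 85 mm and grips with 20 to 120 N. Pads are 22 mm wide; open, the fingers measure 114 mm over their backs; the gripper's body (76 mm by 85 mm) begins 54 mm behind the grasp point. The pads swing forward as they close: fully open they stand 13 mm farther back than shut.
Start: joints at [-1.532, 0.181, 1.607, -0, 1.354, -0.206], TCP at [0.139, -0.558, 0.256] pointing down, gripper open.
Joint ranges: [-2.99, 2.99], [-0.89, 2.07], [0.3, 2.58], [-1.14, 4.28], [0, 2.63], [-3.12, 3.12]. Speed limits (rad/s): [2.57, 2.57, 3.01, 3.14, 3.14, 3.14].

## Interface

Orientations are given as a unit quaternion [w, x, y, z].
In Python, from bench import ctrl gives the robot as it stands.
- The arm moves only by the tool servo_tool, never from a script. Its argument "series" is text: rows parted by semicolons, each of 7 numbers parted by spaces: the gripper command: -1 is fully open, 1 is shut, values between are in proportion, then the shift along the tool's x, y, z in m, then the turn, a rotation vector about the tool's x, y, z in degrees. A call has 1 to 12 rows; each row is the pose to reach, as a shift and turn from the pose commanded when the call began, along the tool's axes at that moment; what a row does not reach only later rows make up. A row lasts 1/12 s, in which the tool goes at most 41.7 mm and 7.16 degrees, less where a joint would pass 70% of its speed; a pose out of reach is approached as far as the arm can. A call with a gripper value outside its range is refused whole. The fingers move at their own pace and stop on an object; the grip force is fixed at half the most. Time passes only in rows, so rows that repeat a pose let the fingers close. It gives the time, the measured TCP pose, the force, the opening and the grip force at its end, in the units of the state.
- ctrl.get_obs(): the state, without advancing time (a new reading comes with each control period).
- ctrl.camera(name): name is "side" or "top" or "wrist"; returns a dict with "img" (420x560x3 uint8, red, green, blue), "z_map" (420x560 float32, m along the optical axis (not along the pixel's ray), 0 where there is no reading), "fovy" (degrees; the focal length in pixels is half the picture's height over the tangent of half this angle, whatever the lens; pixels are square), "cx", "cy" (the principal point, pixels), "k1" (the pictures are not rectified: a ray, as slopes to the right and down, at radius r is drawn at 1 + k1 r^2 times it, then the intrinsics apply), "extrinsics" (4x4, takes a point from camera to world coordinates); the wrist camera has in their place "T_tool_cam" (4x4, takes a point from camera to tool coordinates, whose origin is the TCP and whose axes are the flange's). Camera axes: x right, y down, z forward; pixel columns grow to the right and rows downward; lengths in m; the calibration is good to about 2 mm. A picture is of the moment at which its call begins: read the wrist's pose just before it.
- ctrl.hand_in(): hands the job in; it is judged then, once.
The state is a dict: "time_s": time; "q": joint angles; "dq": joint speeds; "joint_efforts": joint torques, N m; "eef_pos": TCP position; "eef_rot": TCP orientation; "wrist_force": force on the tool from outside, world axes, zero at the start; "torque": the same for the moment, N m; "opening": opening from 0.0 (shut) to 1.0 (fully open); "grasp_force": force on a finger pad.
Only numpy, scipy, OpenCV 4.12 (cv2) and the standard library are available. Lean on these libraries where they do the work, as an engineer would, in place of code of your own. Each camera call takes 0.05 s, during which the arm holds its last target. There are 200 camera calls.

## Task

The steel nut sieve on the tray holds five small and three large nuts: lift it by its wooden grip and shake it over the tray until all the small nuts have dropped through into the tray, keeping the large ones in the sieve. Then tip the large nuts over the sieve's spout into the wooden bowl, and hang the empty sieve by both ends of its cross bar on the two slanted pegs of the stand, slid fully home against the posts and hanging at rest. Do not knock over or push away the bowl, the jar or the mug.

Things in the scene. Friction and masses are not known exactly. Their poses are not given: they have to be found in the camera images.
- sieve_grip (a point): Centre of the loose sieve's wooden grip, a block 18 (x) x 64 (y) x 28 (z): pinch it across the 18 from above. Sieve frame: z up, -x towards the open spout. The grip is midway on a round steel cross bar, 10 thick, 200 long along y; the bar's ends stick out free at y = +-63 to +-100 and hang on the pegs. The sieve (0.35 kg) balances under the grip, so it hangs level.
- sieve: Steel sieve, 155 (x) x 125 (y); origin at its underside, 110 straight below sieve_grip, same axes. Side walls (outer y = +-63) and rear wall (x = +67) 40 high; bar carried by uprights at y = +-61. Floor of 4 thick flat bars along x with three 27 wide slots (centres y = -39, 0, 39). At the start it stands on the tray's rails, holding all nuts.
- sieve_lip (a point): Middle of the spout's lip: x -90, y 0, z -91 from sieve_grip. The floor is level from x +65 to -45, then slopes up 18 degrees to this lip; there is no front wall. The slots run on to the lip. Small nuts drop through the slots, large ones sink 6 in them; with the spout tipped down some 40 to 45 degrees the large ones roll along the slots and off the lip.
- tray_c (a point): Centre of the underside of the catch tray, at table level. Open aluminium tray, fixed, 220 (x) x 190 (y) x 45 high, walls and floor 4 thick. Two thin rails along its x at y = +-60, tops level with its rim, carry the sieve. Fallen nuts land on its floor.
- bowl_in (a point): Centre of the inner floor of the round wooden bowl for the large nuts: rim radius 90, height 65, loose, 0.5 kg, empty at the start. It stands on one side of the tray and the stand on the other; which is which varies.
- stand: Fixed hanging stand: origin under the centre of its dark wooden base, 130 (x) x 200 (y) x 10. Two posts 16 square at x = 35, y = +-84, tops 166 high. From each post a steel peg, 10 thick, slants up along -x at 35 degrees above level; its tip is 75 from the post's middle along the slope. Nothing between the posts: the sieve hangs there, clear of the base.
- stand_seat (a point): Where the middle of the sieve's bar lies when both bar ends rest on the two pegs, slid fully down against the posts: x 22, y 0, height 141 in the stand's frame, same axes. The posts' faces are 5 to +x of it; the pegs' tips are 48 to -x and 22 above it. The bar may stick part-way down rough pegs: carry it home along the pegs.
- walnut0_center (a point): Centre of a large nut, a walnut in shell with a seam, 36 mm across, nearly round, 14 g; lies in the sieve at the start
- walnut1_center (a point): Centre of a large nut, a walnut in shell with a seam, 36 mm across, nearly round, 14 g; lies in the sieve at the start
- walnut2_center (a point): Centre of a large nut, a walnut in shell with a seam, 36 mm across, nearly round, 14 g; lies in the sieve at the start
- small0_center (a point): Centre of a small nut, smooth and round, 22 mm across with a small flat foot, 10 g; at the start it stands on one of the sieve's floor bars and stays there until shaken or tilted
- small1_center (a point): Centre of a small nut, smooth and round, 22 mm across with a small flat foot, 10 g; at the start it stands on one of the sieve's floor bars and stays there until shaken or tilted
- small2_center (a point): Centre of a small nut, smooth and round, 22 mm across with a small flat foot, 10 g; at the start it stands on one of the sieve's floor bars and stays there until shaken or tilted
- small3_center (a point): Centre of a small nut, smooth and round, 22 mm across with a small flat foot, 10 g; at the start it stands on one of the sieve's floor bars and stays there until shaken or tilted
- small4_center (a point): Centre of a small nut, smooth and round, 22 mm across with a small flat foot, 10 g; at the start it stands on one of the sieve's floor bars and stays there until shaken or tilted
- jar: Amber glass storage jar, 60 diameter, 100 high, bystander; origin under its centre
- mug: White mug, 76 diameter, 85 high, bystander; origin under its centre
Not all that is in view belongs to the job. Leave any purple look-alike of the sieve alone. Leave any purple look-alike of the part that bears bowl_in alone.

How it is judged:
On the way, in this order (a step that is already met when the one before it is completed fails the run):
1. all five small nuts lie in the tray while the three large nuts are still in the sieve (x of small0_center in the frame of tray_c between -0.11 and 0.11 m and y of small0_center in the frame of tray_c between -0.095 and 0.095 m and height (world z) of each of small0_center, small1_center, small2_center, small3_center, small4_center below 0.04 m and x of small1_center in the frame of tray_c between -0.11 and 0.11 m and y of small1_center in the frame of tray_c between -0.095 and 0.095 m and x of small2_center in the frame of tray_c between -0.11 and 0.11 m and y of small2_center in the frame of tray_c between -0.095 and 0.095 m and x of small3_center in the frame of tray_c between -0.11 and 0.11 m and y of small3_center in the frame of tray_c between -0.095 and 0.095 m and x of small4_center in the frame of tray_c between -0.11 and 0.11 m and y of small4_center in the frame of tray_c between -0.095 and 0.095 m and x of walnut0_center in the frame of sieve_grip between -0.09 and 0.065 m and y of walnut0_center in the frame of sieve_grip between -0.06 and 0.06 m and z of walnut0_center in the frame of sieve_grip between -0.112 and -0.05 m and x of walnut1_center in the frame of sieve_grip between -0.09 and 0.065 m and y of walnut1_center in the frame of sieve_grip between -0.06 and 0.06 m and z of walnut1_center in the frame of sieve_grip between -0.112 and -0.05 m and x of walnut2_center in the frame of sieve_grip between -0.09 and 0.065 m and y of walnut2_center in the frame of sieve_grip between -0.06 and 0.06 m and z of walnut2_center in the frame of sieve_grip between -0.112 and -0.05 m), for 0.2 s.
2. all three large nuts lie in the bowl (horizontal distance between each of walnut0_center, walnut1_center, walnut2_center and bowl_in below 0.085 m and height (world z) of each of walnut0_center, walnut1_center, walnut2_center below 0.085 m), for 0.2 s.
At the end, for the whole second after the job is handed in: Small nuts all inside the tray, below 40 mm; large nuts all in the bowl, within 85 mm of its middle, below 85 mm; sieve on both pegs, bar within 20 mm of the seat (at most 10 mm below it), in line within 0.12 rad, upright within 0.25 rad, released, at rest (all of step 2 and x of small0_center in the frame of tray_c between -0.11 and 0.11 m and y of small0_center in the frame of tray_c between -0.095 and 0.095 m and height (world z) of each of small0_center, small1_center, small2_center, small3_center, small4_center below 0.04 m and x of small1_center in the frame of tray_c between -0.11 and 0.11 m and y of small1_center in the frame of tray_c between -0.095 and 0.095 m and x of small2_center in the frame of tray_c between -0.11 and 0.11 m and y of small2_center in the frame of tray_c between -0.095 and 0.095 m and x of small3_center in the frame of tray_c between -0.11 and 0.11 m and y of small3_center in the frame of tray_c between -0.095 and 0.095 m and x of small4_center in the frame of tray_c between -0.11 and 0.11 m and y of small4_center in the frame of tray_c between -0.095 and 0.095 m and x of sieve_grip in the frame of stand_seat between -0.02 and 0.02 m and y of sieve_grip in the frame of stand_seat between -0.02 and 0.02 m and z of sieve_grip in the frame of stand_seat between -0.01 and 0.02 m and angle between the y axis of sieve_grip and the y axis of stand_seat, either way round below 0.12 rad and angle between sieve_grip's own z axis and vertical below 0.25 rad and linear speed of sieve below 0.03 m/s and angular speed of sieve below 0.3 rad/s); the robot touches nothing.
It fails at once if the storage jar is pushed more than 40 mm or knocked over (distance of jar from where it was at the start of the episode above 0.04 m or angle between jar's own z axis and vertical above 0.5 rad).
It fails at once if the mug is pushed more than 40 mm or knocked over (distance of mug from where it was at the start of the episode above 0.04 m or angle between mug's own z axis and vertical above 0.5 rad).
It fails at once if the bowl is pushed more than 40 mm or tipped (distance of bowl_in from where it was at the start of the episode above 0.04 m or angle between bowl_in's own z axis and vertical above 0.5 rad).
It also fails if it takes over 61 s, if anything falls off the work surface, if the arm or the gripper's body presses on something with over 40 N, if the wrist force passes 120 N, or if a joint passes its speed limit or range.

## Working session

There is one attempt and no reset: what is moved stays moved. The work goes in short steps, Python scripts to look and compute and a tool call to move; the robot and the scene stay as the last step left them, time stands still between calls to the robot, and variables do not carry over. Pictures are saved under pics/ and viewed, at most 10 in all, crops included, and the job is handed in when it is done.

Besides the shell and the picture viewer there is one more tool, called after "Request:" as name(argument=value, ...) on one line, values as JSON. servo_tool: Moves the arm, as the interface text tells. Its arguments: {"type":"object","properties":{"series":{"type":"string"}},"required":["series"]}

```bash
mkdir -p pics; ls
cat > h.py <<'E'
import numpy as np, cv2
from bench import ctrl
from scipy.spatial.transform import Rotation as R
def pts(c, T=None):
    img=c["img"]; z=c["z_map"]; H,W=z.shape
    f=H/2/np.tan(np.radians(c["fovy"])/2)
    K=np.array([[f,0,c["cx"]],[0,f,c["cy"]],[0,0,1.]])
    v,u=np.mgrid[0:H,0:W]
    p=cv2.undistortPoints(np.stack([u,v],-1).reshape(-1,1,2).astype(float),K,np.array([c["k1"],0,0,0.])).reshape(H,W,2)
    P=np.dstack([p[...,0]*z,p[...,1]*z,z])
    E=c["extrinsics"] if T is None else T
    E=np.array(E)
    Pw=P@E[:3,:3].T+E[:3,3]; Pw[z==0]=np.nan
    return Pw
E
cat > a.py <<'E'
from h import *
for n in ["top","side"]:
    c=ctrl.camera(n); cv2.imwrite(f"pics/{n}0.png",c["img"][...,::-1]); np.save(f"{n}0.npy",pts(c)); np.save(f"{n}0i.npy",c["img"])
    print(n,c["fovy"],np.round(c["extrinsics"],3).tolist())
o=ctrl.get_obs(); print(o)
E
python3 a.py
```

```text
pics
top 55.53401647779559 [[-0.025, -0.999, 0.044, 0.397], [-1.0, 0.025, 0.013, 0.126], [-0.014, -0.043, -0.999, 1.271], [0.0, 0.0, 0.0, 1.0]]
side 52.07102052324195 [[-0.801, -0.428, 0.418, -0.007], [-0.598, 0.576, -0.557, 0.755], [-0.003, -0.696, -0.718, 0.899], [0.0, 0.0, 0.0, 1.0]]
{'time_s': 0.1, 'q': array([-1.53231386e+00,  1.81452534e-01,  1.60789970e+00, -2.29078678e-05,
        1.35378092e+00, -2.06315314e-01]), 'dq': array([-0.00040976, -0.00089741, -0.00360424,  0.00058804,  0.00058701,
       -0.0006613 ]), 'joint_efforts': array([-2.88348765e-04, -4.45877588e+01, -3.52238846e+01, -2.29807638e-04,
        4.18477124e-03, -5.11003719e-06]), 'eef_pos': array([ 0.13934137, -0.55739867,  0.25548621]), 'eef_rot': array([-7.68478768e-04,  9.92518006e-01,  1.22095921e-01,  5.34169254e-05]), 'wrist_force': array([ 0.33564263,  0.72242091, -0.78807603]), 'torque': array([-0.00912273, -0.01493599,  0.00872838]), 'grasp_force': 0.0, 'opening': 0.9999160832324788}
```

View pics/top0.png

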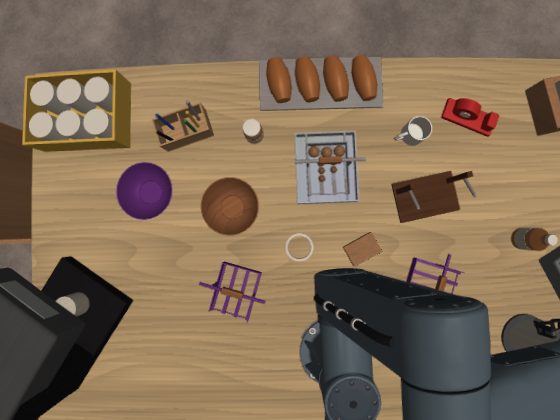

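View pics/side0.png

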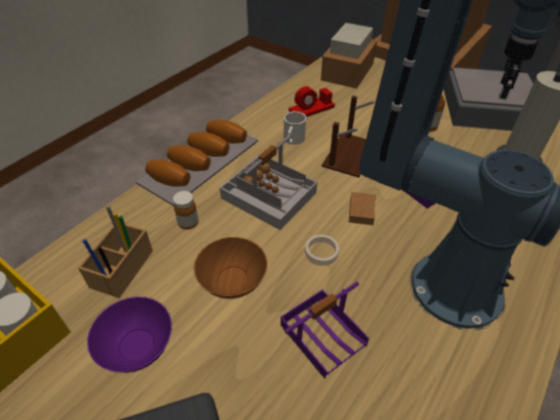

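Run:
```python
from h import *
a=cv2.imread("pics/top0.png"); s=cv2.imread("pics/side0.png")
A=cv2.resize(a[110:225,270:385],(400,400),interpolation=cv2.INTER_CUBIC)
B=cv2.resize(a[150:240,380:490],(400,327),interpolation=cv2.INTER_CUBIC)
C=cv2.resize(s[80:230,210:400],(400,316),interpolation=cv2.INTER_CUBIC)
o=np.zeros((600,800,3),np.uint8); o[:400,:400]=A; o[:284,400:]=B[:284]; o[284:,400:]=C
cv2.imwrite("pics/crop.png",o)
P=np.load("top0.npy"); I=np.load("top0i.npy")
np.set_printoptions(precision=3,suppress=True)
for n,(u,v) in dict(jar=(253,127),mug=(418,130),bowl=(230,206),grip=(330,160),barL=(298,161),barR=(363,160),tip1=(397,188),p=(420,208),q=(452,178),q2=(473,185),base=(425,195)).items(): print(n,P[v,u],I[v,u])
```

```text
jar [0.698 0.233 0.099] [209 197 180]
mug [ 0.7   -0.292  0.004] [218 213 197]
bowl [0.469 0.32  0.007] [142  90  57]
grip [0.581 0.014 0.166] [122  79  50]
barL [nan nan nan] [138 136 133]
barR [ 0.581 -0.081  0.152] [121 105  90]
tip1 [ 0.513 -0.214  0.008] [69 43 29]
p [ 0.447 -0.284  0.014] [85 59 47]
q [ 0.535 -0.374  0.058] [30 17 12]
q2 [ 0.518 -0.468 -0.002] [168 140 100]
base [ 0.488 -0.303  0.009] [74 45 30]
```

View pics/crop.png

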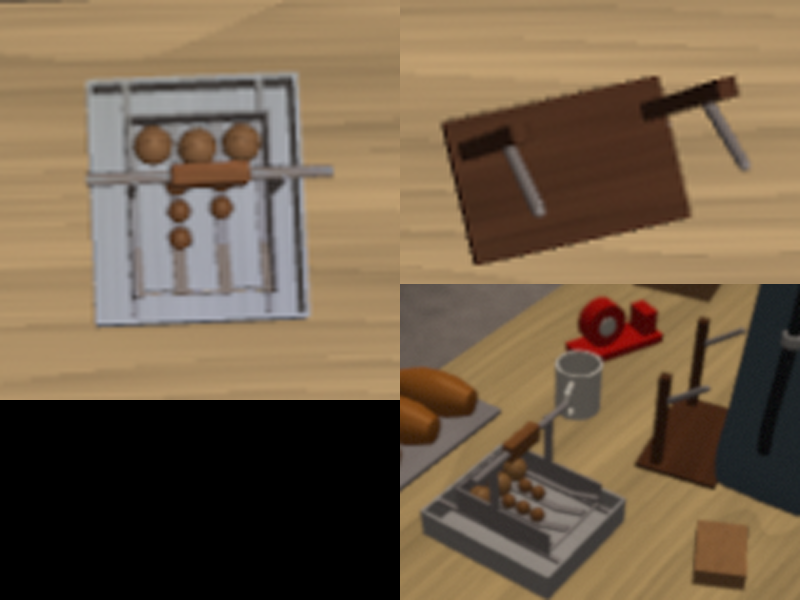

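Run:
```python
from h import *
np.set_printoptions(precision=4,suppress=True)
P=np.load("top0.npy"); I=np.load("top0i.npy").astype(int)
hsv=cv2.cvtColor(I.astype(np.uint8),cv2.COLOR_RGB2HSV)
def sel(u0,u1,v0,v1,z0,z1):
    m=np.zeros(P.shape[:2],bool); m[v0:v1,u0:u1]=1
    return m&(P[...,2]>z0)&(P[...,2]<z1)
m=sel(285,375,140,180,.135,.18); q=P[m]; print("bar",len(q))
g=m&(I[...,0]-I[...,2]>40)&(P[...,2]>.158); print("grip",g.sum(),P[g].mean(0), cv2.minAreaRect(P[g][:,:2].astype(np.float32)))
l=cv2.fitLine(q[:,:2].astype(np.float32),cv2.DIST_HUBER,0,.01,.01).ravel(); print("bar line",l,"ends y",q[:,1].min(),q[:,1].max(), "deg of normal",np.degrees(np.arctan2(l[1],l[0])))
# tray top
m=sel(285,370,120,215,.03,.05); r=cv2.minAreaRect(P[m][:,:2].astype(np.float32)); print("tray",r)
# bowl rim
m=sel(190,270,165,250,.05,.075); c,rad=cv2.minEnclosingCircle(P[m][:,:2].astype(np.float32)); print("bowl",c,rad)
# stand
m=sel(385,490,160,235,.004,.016)&(I.sum(-1)<240); r=cv2.minAreaRect(P[m][:,:2].astype(np.float32)); print("base",m.sum(),r)
m=sel(385,490,160,235,.12,.2); 
n,lab,st,cen=cv2.connectedComponentsWithStats(m.astype(np.uint8))
for i in range(1,n): 
    k=P[lab==i]; print(st[i],k.mean(0),k.min(0),k.max(0))
m=sel(385,490,160,235,.157,.178); n,lab=cv2.connectedComponents(m.astype(np.uint8))
for i in range(1,n): k=P[lab==i]; print("tops",len(k),k.mean(0), I[lab==i].mean(0))
for n,a in dict(jar=(240,268,115,140,.08,.11),mug=(395,435,110,150,.07,.09)).items():
    k=P[sel(*a)]; print(n,len(k),k.min(0),k.max(0))
```

```text
bar 352
grip 146 [0.5833 0.0102 0.1669] ((0.5833261609077454, -0.01795313134789467), (0.11935897171497345, 0.017721958458423615), 88.89479064941406)
bar line [ 0.0174 -0.9998  0.583   0.0121] ends y -0.08661080798974785 0.11132418582014042 deg of normal -89.00427
tray ((0.5825837850570679, 0.012547105550765991), (0.22124992311000824, 0.18833376467227936), 0.742310106754303)
bowl (0.4668844938278198, 0.3132202923297882) 0.0903482735157013
base 2126 ((0.4834539294242859, -0.3054298460483551), (0.1283791959285736, 0.19940006732940674), 10.756966590881348)
[460 171  16  26 151] [ 0.516  -0.3826  0.1497] [ 0.471  -0.3973  0.1222] [ 0.5423 -0.3707  0.1681]
[406 183  14  27 131] [ 0.482  -0.2185  0.1519] [ 0.4382 -0.2325  0.1225] [ 0.5119 -0.2064  0.1688]
tops 40 [ 0.5341 -0.3811  0.1636] [80.6  53.55 36.65]
tops 39 [ 0.5033 -0.2149  0.1638] [67.7179 41.7692 27.5385]
tops 16 [ 0.4792 -0.3911  0.1622] [108.9375  98.6875  92.4375]
tops 21 [ 0.4464 -0.227   0.1625] [103.8095  92.8095  87.6667]
jar 248 [0.6725 0.2122 0.0822] [0.7242 0.2635 0.1059]
mug 189 [ 0.6506 -0.3081  0.0701] [ 0.7237 -0.2129  0.0887]
```

```bash
cat >> h.py <<'E'
GO=np.array([0,0,.006])
def Rs(yaw,pitch=0,roll=0):  # tool rotation for sieve yaw; pitch>0 = spout down, deg
    S=R.from_euler('ZYX',[yaw,-pitch,roll],degrees=True).as_matrix()
    return S@np.array([[0,1,0],[1,0,0],[0,0,-1.]])
def rel(*targets):  # grip point world (x,y,z), yaw,pitch,roll
    o=ctrl.get_obs(); q=o["eef_rot"]; R0=R.from_quat([q[1],q[2],q[3],q[0]]).as_matrix(); p0=o["eef_pos"]
    print("t",round(o["time_s"],2),"grip at",np.round(p0+R0@GO,4),"F",np.round(o["wrist_force"],1),"open",round(o["opening"],3),o["grasp_force"])
    for t in targets:
        R1=Rs(*t[3:]); p1=np.array(t[:3])-R1@GO
        d=R0.T@(p1-p0); w=R.from_matrix(R0.T@R1).as_rotvec(degrees=True)
        print(t,"->"," ".join(f"{x:.4f}" for x in d)," ".join(f"{x:.1f}" for x in w))
E
python3 -c "
from h import *
rel((.583,.0124,.26,1),(.583,.0124,.155,1))"
```

```text
t 0.1 grip at [ 0.1393 -0.5574  0.2495] F [ 0.3  0.7 -0.8] open 1.0 0.0
(0.583, 0.0124, 0.26, 1) -> 0.5685 -0.4453 -0.0097 -0.1 -0.1 -77.0
(0.583, 0.0124, 0.155, 1) -> 0.5685 -0.4451 0.0953 -0.1 -0.1 -77.0
```

Request:
servo_tool(series="-1 0.5685 -0.4453 -0.010 0 0 -77; -1 0.5685 -0.4453 -0.010 0 0 -77; -1 0.5685 -0.4453 -0.010 0 0 -77; -1 0.5685 -0.4453 -0.010 0 0 -77; -1 0.5685 -0.4453 -0.010 0 0 -77; -1 0.5685 -0.4453 -0.010 0 0 -77; -1 0.5685 -0.4453 -0.010 0 0 -77; -1 0.5685 -0.4453 -0.010 0 0 -77; -1 0.5685 -0.4453 -0.010 0 0 -77; -1 0.5685 -0.4453 -0.010 0 0 -77; -1 0.5685 -0.4453 -0.010 0 0 -77; -1 0.5685 -0.4453 -0.010 0 0 -77")

```text
time_s: 1.1
eef_pos: [0.4472, -0.1613, 0.2632]
eef_rot: [0.0, 0.699, 0.715, -0.0]
wrist_force: [0.8, -2.2, 0.5]
opening: 1.001
grasp_force: 0.0
```

```bash
python3 -c "
from h import *
rel((.583,.0124,.26,1))"
```

```text
t 1.1 grip at [ 0.4472 -0.1613  0.2572] F [ 0.8 -2.2  0.5] open 1.001 0.0
(0.583, 0.0124, 0.26, 1) -> 0.1705 0.1398 -0.0029 -0.0 0.0 0.3
```

Request:
servo_tool(series="-1 0.1705 0.1398 0 0 0 0.3; -1 0.1705 0.1398 0 0 0 0.3; -1 0.1705 0.1398 0 0 0 0.3; -1 0.1705 0.1398 0 0 0 0.3; -1 0.1705 0.1398 0 0 0 0.3; -1 0.1705 0.1398 0 0 0 0.3; -1 0.1705 0.1398 0 0 0 0.3; -1 0.1705 0.1398 0 0 0 0.3")

```text
time_s: 1.77
eef_pos: [0.5828, 0.01, 0.2624]
eef_rot: [-0.001, 0.702, 0.712, -0.001]
wrist_force: [0.1, 0.0, -0.1]
opening: 0.997
grasp_force: 0.0
```

Run:
```python
from h import *
np.set_printoptions(precision=4,suppress=True)
rel((.583,.0124,.155,1))
o=ctrl.get_obs(); q=o["eef_rot"]; T=np.eye(4); T[:3,:3]=R.from_quat([q[1],q[2],q[3],q[0]]).as_matrix(); T[:3,3]=o["eef_pos"]
c=ctrl.camera("wrist"); P=pts(c,T@np.array(c["T_tool_cam"])); I=c["img"].astype(int)
cv2.imwrite("pics/w1.png",c["img"][...,::-1])
m=(P[...,2]>.160)&(P[...,2]<.175)&(abs(P[...,0]-.583)<.03)&(abs(P[...,1]-.012)<.05)&(I[...,0]-I[...,2]>35)
print(m.sum(),np.median(P[m],0),cv2.minAreaRect(P[m][:,:2].astype(np.float32)))
```

```text
t 1.77 grip at [0.5828 0.01   0.2564] F [ 0.1  0.  -0.1] open 0.997 0.0
(0.583, 0.0124, 0.155, 1) -> 0.0024 0.0004 0.1014 -0.1 0.0 -0.2
2304 [0.5847 0.015  0.1695] ((0.5847673416137695, 0.012938480824232101), (0.017595339566469193, 0.06298195570707321), 1.1135790348052979)
```

View pics/w1.png

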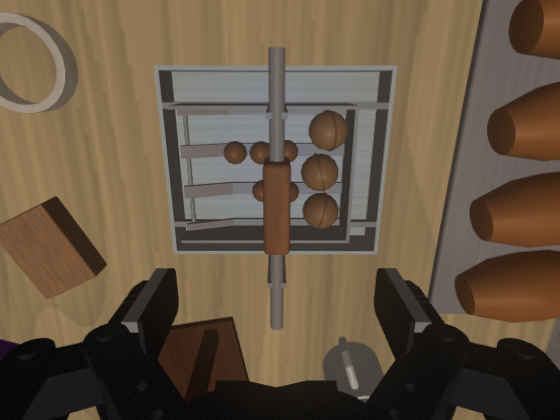

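Request:
servo_tool(series="-1 0.003 0.0018 0.06 0 0 0; -1 0.003 0.0018 0.06 0 0 0; -1 0.003 0.0018 0.085 0 0 0; -1 0.003 0.0018 0.101 0 0 0; -1 0.003 0.0018 0.101 0 0 0; 1 0.003 0.0018 0.101 0 0 0; 1 0.003 0.0018 0.101 0 0 0; 1 0.003 0.0018 0.101 0 0 0; 1 0.003 0.0018 0.101 0 0 0; 1 0.003 0.0018 0.101 0 0 0; 1 0.003 0.0018 0.101 0 0 0; 1 0.003 0.0018 0.101 0 0 0")

```text
time_s: 2.82
eef_pos: [0.5849, 0.0126, 0.1628]
eef_rot: [0.0, 0.703, 0.712, -0.0]
wrist_force: [-4.5, -0.4, 4.2]
opening: 0.195
grasp_force: 62.0
```

Request:
servo_tool(series="1 0 0 -0.01 0 0 0; 1 0 0 -0.02 0 0 0; 1 0 0 -0.02 0 0 0; 1 0.005 0 -0.02 0 0 0; 1 -0.005 0 -0.02 0 0 0; 1 0.005 0 -0.02 0 0 0; 1 -0.005 0 -0.02 0 0 0; 1 0.005 0 -0.02 0 0 0; 1 -0.005 0 -0.02 0 0 0; 1 0 0 -0.02 0 0 0; 1 0 0 -0.02 0 0 0")

```text
time_s: 3.73
eef_pos: [0.5849, 0.013, 0.182]
eef_rot: [-0.0, 0.703, 0.711, 0.0]
wrist_force: [-0.4, 0.7, -3.5]
opening: 0.199
grasp_force: 61.0
```

Run:
```python
from h import *
rel((.5847,.013,.175,1))
c=ctrl.camera("top"); d=ctrl.camera("side")
A=cv2.resize(c["img"][110:225,270:385],(400,400),interpolation=cv2.INTER_CUBIC)
C=cv2.resize(d["img"][120:240,200:320],(400,400),interpolation=cv2.INTER_CUBIC)
cv2.imwrite("pics/s1.png",np.hstack([A,C])[...,::-1])
```

```text
t 3.73 grip at [0.5849 0.013  0.176 ] F [-0.4  0.7 -3.5] open 0.199 60.954716205596924
(0.5847, 0.013, 0.175, 1) -> 0.0000 -0.0002 0.0010 -0.0 -0.0 -0.3
```

View pics/s1.png

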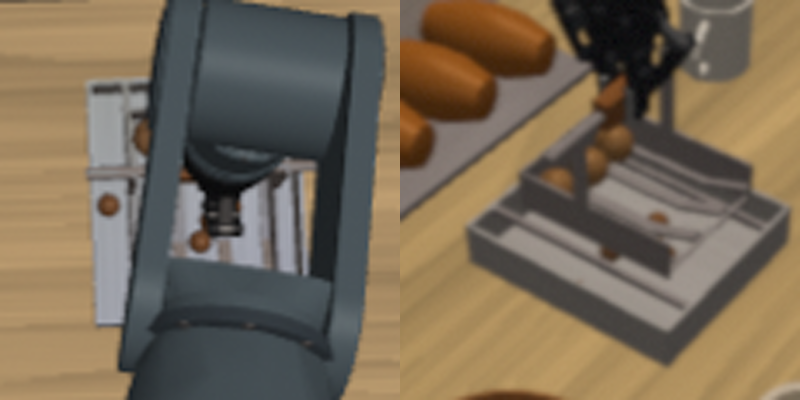

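Request:
servo_tool(series="1 0.007 0 0 0 4 0; 1 -0.007 0 0 0 4 0; 1 0.007 0 0 0 4 0; 1 -0.007 0 0 0 -4 0; 1 0.007 0 0 0 -4 0; 1 -0.007 0 0 0 -4 0; 1 0.007 0.004 0 0 0 0; 1 -0.007 -0.004 0 0 0 0; 1 0.007 0.004 0 0 0 0; 1 -0.007 -0.004 0 0 0 0; 1 0 0 0 0 0 0; 1 0 0 0 0 0 0")

```text
time_s: 4.83
eef_pos: [0.5852, 0.0127, 0.1823]
eef_rot: [0.0, 0.703, 0.711, 0.0]
wrist_force: [0.2, -0.7, -3.7]
opening: 0.202
grasp_force: 60.8
```

Run:
```python
from h import *
rel((.5847,.013,.175,1))
c=ctrl.camera("wrist"); d=ctrl.camera("side")
C=cv2.resize(d["img"][120:240,200:320],(420,420),interpolation=cv2.INTER_CUBIC)
W=cv2.resize(c["img"][:,90:470],(380,420))
cv2.imwrite("pics/s2.png",np.hstack([W,C])[...,::-1])
```

```text
t 4.83 grip at [0.5852 0.0127 0.1763] F [ 0.2 -0.7 -3.7] open 0.202 60.755767822265625
(0.5847, 0.013, 0.175, 1) -> 0.0003 -0.0005 0.0013 0.0 -0.0 -0.3
```

View pics/s2.png

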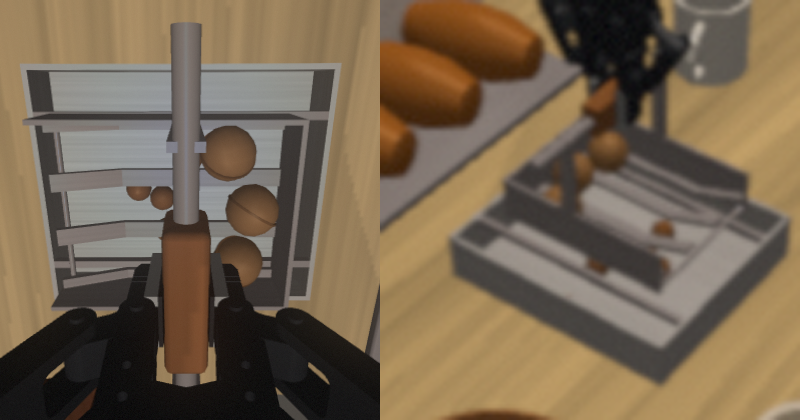

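```bash
cat > balls.py <<'E'
from h import *
np.set_printoptions(precision=3,suppress=True)
def balls():
    o=ctrl.get_obs(); q=o["eef_rot"]; T=np.eye(4); T[:3,:3]=R.from_quat([q[1],q[2],q[3],q[0]]).as_matrix(); T[:3,3]=o["eef_pos"]
    for n in ["wrist","top","side"]:
        c=ctrl.camera(n); P=pts(c,T@np.array(c["T_tool_cam"]) if n=="wrist" else None); I=c["img"].astype(int)
        m=(I[...,0]-I[...,2]>35)&(abs(P[...,0]-.583)<.105)&(abs(P[...,1]-.0125)<.09)&(P[...,2]>.007)&(P[...,2]<.13)
        k,l,s,_=cv2.connectedComponentsWithStats(m.astype(np.uint8),connectivity=4)
        for i in range(1,k):
            if s[i,4]>=(40 if n=="wrist" else 5):
                p=P[l==i]; print(n,s[i,4],"mean",p.mean(0),"min",p.min(0),"max",p.max(0))
balls()
E
python3 balls.py
```

```text
wrist 2006 mean [0.613 0.054 0.095] min [0.598 0.037 0.083] max [0.63  0.068 0.1  ]
wrist 228 mean [0.547 0.008 0.024] min [0.538 0.001 0.019] max [0.555 0.014 0.027]
wrist 301 mean [0.567 0.002 0.024] min [ 0.558 -0.006  0.02 ] max [0.574 0.009 0.027]
wrist 1720 mean [0.629 0.017 0.094] min [ 0.614 -0.     0.083] max [0.647 0.03  0.101]
wrist 1193 mean [ 0.628 -0.019  0.094] min [ 0.612 -0.045  0.077] max [ 0.643 -0.008  0.1  ]
top 17 mean [0.615 0.064 0.09 ] min [0.607 0.059 0.083] max [0.624 0.068 0.095]
top 23 mean [0.583 0.093 0.022] min [0.576 0.085 0.012] max [0.588 0.101 0.026]
top 13 mean [ 0.568 -0.032  0.021] min [ 0.56  -0.035  0.014] max [ 0.576 -0.028  0.025]
top 31 mean [0.549 0.009 0.021] min [0.536 0.003 0.014] max [0.567 0.016 0.029]
side 5 mean [ 0.592 -0.045  0.118] min [ 0.591 -0.046  0.11 ] max [ 0.593 -0.043  0.124]
side 133 mean [ 0.618 -0.009  0.087] min [ 0.606 -0.044  0.044] max [0.663 0.025 0.099]
side 24 mean [0.611 0.063 0.099] min [0.589 0.032 0.077] max [0.634 0.08  0.127]
side 19 mean [ 0.566 -0.025  0.022] min [ 0.559 -0.032  0.018] max [ 0.573 -0.016  0.026]
side 6 mean [0.584 0.044 0.019] min [0.58  0.041 0.016] max [0.589 0.046 0.021]
```

```bash
python3 -c "
from h import *
rel((.585,.013,.27,1,-5),(.567,.38,.27,34,-5))"
```

```text
t 5.08 grip at [0.585  0.0126 0.1762] F [-0.1  0.5 -2.7] open 0.2 60.75195908546448
(0.585, 0.013, 0.27, 1, -5) -> 0.0004 0.0005 -0.0938 5.0 -0.0 -0.3
(0.567, 0.38, 0.27, 34, -5) -> 0.3679 -0.0128 -0.0938 4.9 -1.4 -33.2
```

Request:
servo_tool(series="1 0 0 -0.02 2 0 0; 1 0 0 -0.045 4 0 0; 1 0 0 -0.07 5 0 0; 1 0.01 0 -0.094 5 0 -1; 1 0.03 -0.001 -0.094 5 0 -3; 1 0.055 -0.002 -0.094 5 0 -5; 1 0.085 -0.003 -0.094 5 0 -8; 1 0.115 -0.004 -0.094 5 -0.5 -11; 1 0.145 -0.005 -0.094 5 -0.5 -13; 1 0.175 -0.006 -0.094 5 -0.7 -16; 1 0.205 -0.007 -0.094 5 -0.8 -19; 1 0.235 -0.008 -0.094 5 -1 -22")

```text
time_s: 6.08
eef_pos: [0.5738, 0.2489, 0.2762]
eef_rot: [-0.024, 0.552, 0.833, -0.037]
wrist_force: [0.3, -1.2, -3.5]
opening: 0.204
grasp_force: 60.8
```

```bash
python3 -c "
from h import *
rel((.567,.38,.27,34,-5),(.567,.38,.27,34,0),(.567,.38,.19,34,0))"; python3 balls.py | grep top
```

```text
t 6.08 grip at [0.5733 0.2487 0.2702] F [ 0.3 -1.2 -3.5] open 0.204 60.755635499954224
(0.567, 0.38, 0.27, 34, -5) -> 0.1235 0.0451 -0.0038 -0.1 -0.9 -11.1
(0.567, 0.38, 0.27, 34, 0) -> 0.1234 0.0446 -0.0038 -5.0 -0.5 -11.1
(0.567, 0.38, 0.19, 34, 0) -> 0.1234 0.0516 0.0759 -5.0 -0.5 -11.1
top 23 mean [0.589 0.037 0.02 ] min [0.582 0.031 0.015] max [0.597 0.043 0.03 ]
top 23 mean [0.583 0.093 0.021] min [0.576 0.085 0.014] max [0.588 0.101 0.026]
top 24 mean [ 0.567 -0.028  0.021] min [ 0.561 -0.035  0.014] max [ 0.577 -0.022  0.031]
top 48 mean [0.554 0.005 0.021] min [ 0.536 -0.007  0.014] max [0.57  0.017 0.03 ]
```

Request:
servo_tool(series="1 0.03 0.011 0 0 0 -3; 1 0.06 0.022 0 0 0 -5; 1 0.09 0.032 0 0 0 -8; 1 0.112 0.04 0 -1 0 -10; 1 0.1235 0.0446 0 -3 -0.5 -11; 1 0.1235 0.0446 0 -5 -0.5 -11.1; 1 0.1235 0.0446 0 -5 -0.5 -11.1")

```text
time_s: 6.82
eef_pos: [0.5667, 0.3785, 0.272]
eef_rot: [0.0, 0.47, 0.882, -0.001]
wrist_force: [0.3, -0.5, -3.1]
opening: 0.2
grasp_force: 60.7
```

Run:
```python
from h import *
lip=np.array([.492,.330,.105]); y=34
u=np.array([np.cos(np.radians(y)),np.sin(np.radians(y)),0])
T=[]
for p in (0,10,20,30,38,45):
    S=R.from_euler('ZYX',[y,-p,0],degrees=True).as_matrix()
    g=lip-S@np.array([-.09,0,-.091])
    T.append((*np.round(g,4),y,p))
rel(*T)
```

```text
t 6.82 grip at [0.5667 0.3785 0.266 ] F [ 0.3 -0.5 -3.1] open 0.2 60.72906017303467
(np.float64(0.5666), np.float64(0.3803), np.float64(0.196), 34, 0) -> 0.0016 0.0010 0.0700 -0.0 0.1 -0.1
(np.float64(0.5524), np.float64(0.3707), np.float64(0.2102), 34, 10) -> 0.0016 -0.0172 0.0559 -10.0 0.1 -0.1
(np.float64(0.5363), np.float64(0.3599), np.float64(0.2213), 34, 20) -> 0.0016 -0.0376 0.0451 -20.0 0.1 -0.1
(np.float64(0.5189), np.float64(0.3481), np.float64(0.2288), 34, 30) -> 0.0015 -0.0596 0.0380 -30.0 0.1 -0.1
(np.float64(0.5043), np.float64(0.3383), np.float64(0.2321), 34, 38) -> 0.0015 -0.0779 0.0352 -38.0 0.1 -0.1
(np.float64(0.4914), np.float64(0.3296), np.float64(0.233), 34, 45) -> 0.0014 -0.0940 0.0348 -45.0 0.1 -0.1
```

Request:
servo_tool(series="1 0.0015 -0.009 0.03 -5 0 0; 1 0.0015 -0.017 0.056 -10 0 0; 1 0.0015 -0.027 0.051 -15 0 0; 1 0.0015 -0.0376 0.045 -20 0 0; 1 0.0015 -0.046 0.042 -24 0 0; 1 0.0015 -0.055 0.039 -28 0 0; 1 0.0015 -0.064 0.037 -32 0 0; 1 0.0015 -0.073 0.036 -36 0 0; 1 0.0015 -0.082 0.035 -40 0 0; 1 0.0015 -0.082 0.035 -40 0 0; 1 0.0015 -0.082 0.035 -40 0 0; 1 0.0015 -0.082 0.035 -40 0 0")

```text
time_s: 7.82
eef_pos: [0.4996, 0.3337, 0.2385]
eef_rot: [0.161, 0.443, 0.829, 0.301]
wrist_force: [0.8, 0.5, -2.7]
opening: 0.199
grasp_force: 60.9
```

```bash
cat > bowl.py <<'E'
from h import *
np.set_printoptions(precision=3,suppress=True)
rel((.4914,.3296,.233,34,45))
s=ctrl.camera("side"); t=ctrl.camera("top")
cv2.imwrite("pics/b.png",np.hstack([cv2.resize(s["img"][180:320,170:310],(400,400)),cv2.resize(t["img"][150:260,180:290],(400,400))])[...,::-1])
E
python3 bowl.py
```

```text
t 7.82 grip at [0.503 0.336 0.234] F [ 0.8  0.5 -2.7] open 0.199 60.94607949256897
(0.4914, 0.3296, 0.233, 34, 45) -> 0.0012 -0.0111 -0.0076 -5.1 0.2 -0.1
```

View pics/b.png

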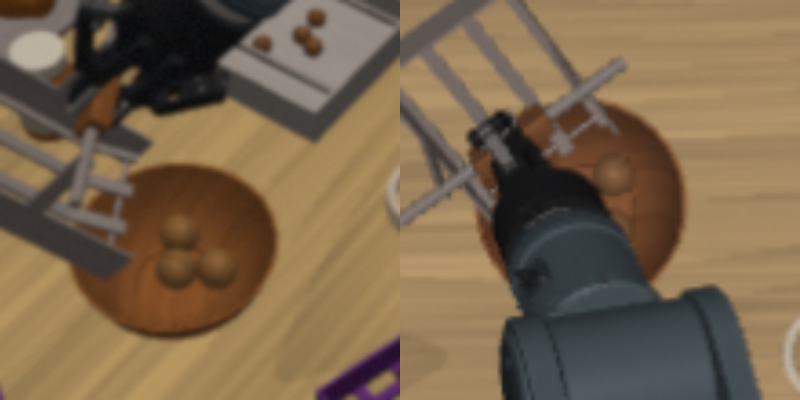

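Run:
```python
from h import *
a=np.radians(10.7);u=np.array([np.cos(a),np.sin(a)]); s=np.array([.5055,-.301])-.035*u; print(s)
rel((.51,.34,.32,34,40),(.51,.34,.32,34,0),(.48,0.02,.32,22,0),(*s,.31,10.7,0))
```

```text
[ 0.47110855 -0.30749833]
t 7.92 grip at [0.5031 0.3364 0.2341] F [-1.4  0.2 -2.2] open 0.198 60.94762623310089
(0.51, 0.34, 0.32, 34, 40) -> -0.0010 0.0611 -0.0609 -0.0 0.2 -0.1
(0.51, 0.34, 0.32, 34, 0) -> -0.0010 0.0650 -0.0595 40.0 0.1 -0.1
(0.48, 0.02, 0.32, 22, 0) -> -0.2501 -0.0908 -0.1898 39.8 -4.1 11.4
(np.float64(0.4711085521209734), np.float64(-0.3074983315384952), 0.31, 10.7, 0) -> -0.5172 -0.2428 -0.3038 39.4 -8.0 22.2
```

Request:
servo_tool(series="1 -0.001 0.02 -0.02 0 0 0; 1 -0.001 0.04 -0.04 0 0 0; 1 -0.001 0.061 -0.061 3 0 0; 1 -0.001 0.065 -0.06 10 0 0; 1 -0.001 0.065 -0.06 17 0 0; 1 -0.001 0.065 -0.06 24 0 0; 1 -0.001 0.065 -0.06 31 0 0; 1 -0.001 0.065 -0.06 37 0 0; 1 -0.001 0.065 -0.06 40 0 0; 1 -0.001 0.065 -0.06 40 0 0")

```text
time_s: 8.75
eef_pos: [0.5106, 0.3406, 0.3246]
eef_rot: [-0.0, 0.471, 0.882, -0.002]
wrist_force: [-0.3, 0.4, -3.3]
opening: 0.199
grasp_force: 60.9
```

Run:
```python
from h import *
rel((.48,0.02,.32,22,0),(.4711,-.3075,.31,10.7,0))
```

```text
t 8.75 grip at [0.5106 0.3406 0.3186] F [-0.3  0.4 -3.3] open 0.199 60.854305028915405
(0.48, 0.02, 0.32, 22, 0) -> -0.2494 -0.2039 -0.0005 -0.1 0.1 11.8
(0.4711, -0.3075, 0.31, 10.7, 0) -> -0.5165 -0.3935 0.0105 -0.1 0.1 23.1
```

Request:
servo_tool(series="1 -0.017 -0.013 0 0 0 0.8; 1 -0.04 -0.03 0 0 0 2; 1 -0.07 -0.053 0 0 0 3; 1 -0.1 -0.077 0 0 0 4; 1 -0.13 -0.1 0 0 0 6; 1 -0.16 -0.123 0 0 0 7; 1 -0.19 -0.146 0 0 0 8; 1 -0.22 -0.169 0 0 0 10; 1 -0.25 -0.192 0 0 0 11; 1 -0.28 -0.215 0 0 0 12; 1 -0.31 -0.238 0 0 0 13; 1 -0.34 -0.26 0 0 0 14.5")

```text
time_s: 9.75
eef_pos: [0.4816, -0.0896, 0.3262]
eef_rot: [0.002, 0.579, 0.816, -0.0]
wrist_force: [1.2, 0.1, -2.6]
opening: 0.198
grasp_force: 60.8
```

Run:
```python
from h import *
rel((.4711,-.3075,.31,10.7,0))
```

```text
t 9.75 grip at [ 0.4816 -0.0896  0.3202] F [ 1.2  0.1 -2.6] open 0.198 60.83434224128723
(0.4711, -0.3075, 0.31, 10.7, 0) -> -0.2022 -0.0819 0.0107 0.1 0.2 8.6
```

Request:
servo_tool(series="1 -0.03 -0.012 0 0 0 1.5; 1 -0.06 -0.024 0 0 0 3; 1 -0.09 -0.036 0.002 0 0 4; 1 -0.12 -0.048 0.005 0 0 5; 1 -0.15 -0.06 0.008 0 0 6.5; 1 -0.175 -0.071 0.01 0 0 7.5; 1 -0.192 -0.078 0.0107 0 0 8.6; 1 -0.2022 -0.0819 0.0107 0 0 8.6; 1 -0.2022 -0.0819 0.0107 0 0 8.6; 1 -0.2022 -0.0819 0.0107 0 0 8.6")

```text
time_s: 10.58
eef_pos: [0.4715, -0.3054, 0.3151]
eef_rot: [0.0, 0.638, 0.77, -0.0]
wrist_force: [-0.4, -0.3, -3.3]
opening: 0.195
grasp_force: 60.9
```

Run:
```python
from h import *
np.set_printoptions(precision=4,suppress=True)
rel((.4711,-.3075,.31,10.7,0),(.4711,-.3075,.175,10.7,0))
c=ctrl.camera("top"); P=pts(c); I=c["img"].astype(int)
# bar ends of held sieve (grey, z~.3)
m=(P[...,2]>.29)&(P[...,2]<.33)&(abs(P[...,0]-.471)<.06)&(abs(P[...,1]+.3075)<.13)&(abs(I[...,0]-I[...,2])<35)&(I[...,0]>80)
k,l,s,_=cv2.connectedComponentsWithStats(m.astype(np.uint8))
for i in range(1,k):
    if s[i,4]>8: p=P[l==i]; print(s[i],p.mean(0),p.min(0),p.max(0))
A=cv2.resize(c["img"][150:260,370:490],(440,400)); d=ctrl.camera("side")
B=cv2.resize(d["img"][30:210,260:420],(356,400))
cv2.imwrite("pics/st.png",np.hstack([A,B])[...,::-1])
```

```text
t 10.58 grip at [ 0.4715 -0.3054  0.3091] F [-0.4 -0.3 -3.3] open 0.195 60.86606025695801
(0.4711, -0.3075, 0.31, 10.7, 0) -> -0.0020 -0.0008 -0.0009 -0.0 0.1 0.0
(0.4711, -0.3075, 0.175, 10.7, 0) -> -0.0019 -0.0008 0.1341 -0.0 0.1 0.0
[428 193  27   9 113] [ 0.4601 -0.2405  0.3109] [ 0.4514 -0.2743  0.3048] [ 0.4697 -0.2066  0.3154]
```

View pics/st.png

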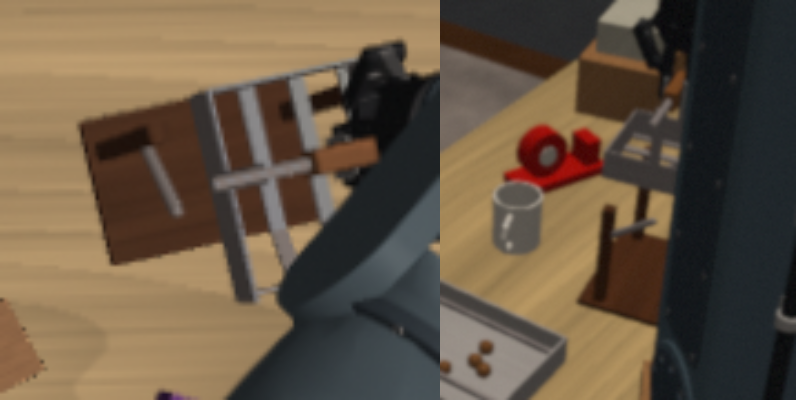

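Request:
servo_tool(series="1 -0.002 -0.0008 0.03 0 0 0; 1 -0.002 -0.0008 0.06 0 0 0; 1 -0.002 -0.0008 0.085 0 0 0; 1 -0.002 -0.0008 0.105 0 0 0; 1 -0.002 -0.0008 0.12 0 0 0; 1 -0.002 -0.0008 0.13 0 0 0; 1 -0.002 -0.0008 0.134 0 0 0; 1 -0.002 -0.0008 0.134 0 0 0")

```text
time_s: 11.35
eef_pos: [0.471, -0.3068, 0.1806]
eef_rot: [-0.0, 0.637, 0.771, -0.0]
wrist_force: [-0.7, -0.1, -2.8]
opening: 0.2
grasp_force: 60.7
```

Run:
```python
from h import *
np.set_printoptions(precision=4,suppress=True)
rel((.4711,-.3075,.1675,10.7,0),(.5055,-.301,.1435,10.7,0),(.5075,-.3005,.1415,10.7,0))
c=ctrl.camera("top"); P=pts(c); I=c["img"].astype(int)
# left bar end vs left peg
m=(P[...,2]>.145)&(P[...,2]<.2)&(abs(P[...,0]-.471)<.06)&(P[...,1]>-.28)&(P[...,1]<-.17)
p=P[m]; print(len(p)); 
for q in p[np.argsort(-p[:,1])][::5]: print(q)
```

```text
t 11.35 grip at [ 0.471  -0.3068  0.1746] F [-0.7 -0.1 -2.8] open 0.2 60.740840435028076
(0.4711, -0.3075, 0.1675, 10.7, 0) -> -0.0007 0.0000 0.0071 -0.1 0.0 0.1
(0.5055, -0.301, 0.1435, 10.7, 0) -> -0.0007 0.0350 0.0310 -0.1 0.0 0.1
(0.5075, -0.3005, 0.1415, 10.7, 0) -> -0.0006 0.0371 0.0330 -0.1 0.0 0.1
198
[ 0.4547 -0.2061  0.1764]
[ 0.5037 -0.2078  0.1584]
[ 0.4495 -0.2081  0.1691]
[ 0.4546 -0.2086  0.1773]
[ 0.5013 -0.2092  0.1534]
[ 0.4972 -0.2109  0.166 ]
[ 0.5002 -0.2116  0.1643]
[ 0.4572 -0.2144  0.1772]
[ 0.5058 -0.2148  0.1638]
[ 0.5056 -0.2172  0.1652]
[ 0.5086 -0.2178  0.1637]
[ 0.4642 -0.2189  0.1542]
[ 0.4618 -0.2208  0.1475]
[ 0.4703 -0.2212  0.1473]
[ 0.4642 -0.2218  0.154 ]
[ 0.4598 -0.2231  0.1765]
[ 0.4973 -0.2236  0.1618]
[ 0.4731 -0.2241  0.1477]
[ 0.4541 -0.2247  0.1796]
[ 0.4673 -0.2267  0.1477]
[ 0.4436 -0.2284  0.1666]
[ 0.4433 -0.2296  0.1719]
[ 0.4568 -0.2312  0.1773]
[ 0.4542 -0.2356  0.1721]
[ 0.4541 -0.2382  0.1728]
[ 0.466  -0.2424  0.1615]
[ 0.4656 -0.2437  0.166 ]
[ 0.4549 -0.2461  0.1576]
[ 0.4593 -0.2487  0.1758]
[ 0.4648 -0.252   0.1749]
[ 0.4617 -0.2565  0.1781]
[ 0.4617 -0.2596  0.1773]
[ 0.4589 -0.2626  0.1763]
[ 0.4644 -0.269   0.1751]
[ 0.4698 -0.2717  0.1759]
[ 0.4615 -0.2748  0.1742]
[ 0.4663 -0.2768  0.1849]
[ 0.4702 -0.2773  0.1683]
[ 0.461  -0.2781  0.1809]
[ 0.4743 -0.2792  0.187 ]
```

Request:
servo_tool(series="1 -0.0007 0.003 0.006 0 0 0; 1 -0.0007 0.01 0.011 0 0 0; 1 -0.0007 0.016 0.016 0 0 0; 1 -0.0007 0.023 0.021 0 0 0; 1 -0.0007 0.029 0.026 0 0 0; 1 -0.0007 0.033 0.029 0 0 0; 1 -0.0007 0.036 0.032 0 0 0; 1 -0.0007 0.036 0.032 0 0 0")

```text
time_s: 12.07
eef_pos: [0.5056, -0.3017, 0.1483]
eef_rot: [-0.001, 0.637, 0.771, -0.002]
wrist_force: [-4.4, 0.4, -1.2]
opening: 0.198
grasp_force: 61.0
```

Run:
```python
from h import *
rel((.5055,-.301,.141,10.7,0))
print(ctrl.get_obs()["torque"])
```

```text
t 12.07 grip at [ 0.5056 -0.3017  0.1423] F [-4.4  0.4 -1.2] open 0.198 61.04010879993439
(0.5055, -0.301, 0.141, 10.7, 0) -> 0.0007 0.0000 0.0013 -0.2 0.0 0.1
[-0.37914395  0.60954059  0.17114926]
```

Request:
servo_tool(series="1 0 0.001 0.001 0 0 0; 1 0 0.001 0.002 0 0 0; 1 0 0.001 0.002 0 0 0; 1 0 0.001 0.002 0 0 0")

```text
time_s: 12.4
eef_pos: [0.5057, -0.3017, 0.1481]
eef_rot: [-0.002, 0.637, 0.77, -0.002]
wrist_force: [-13.6, 3.7, 10.1]
opening: 0.2
grasp_force: 62.9
```

Request:
servo_tool(series="1 0 -0.001 -0.0015 0 0 0; 0.6 0 -0.001 -0.0015 0 0 0; 0.2 0 -0.001 -0.0015 0 0 0; -0.2 0 -0.001 -0.0015 0 0 0; -0.6 0 -0.001 -0.0015 0 0 0; -1 0 -0.001 -0.0015 0 0 0; -1 0 -0.001 -0.0015 0 0 0; -1 0 -0.001 -0.0015 0 0 0")

```text
time_s: 13.07
eef_pos: [0.5066, -0.3018, 0.1485]
eef_rot: [0.0, 0.638, 0.77, -0.0]
wrist_force: [-0.5, -0.5, 0.1]
opening: 0.995
grasp_force: 0.0
```

Request:
servo_tool(series="-1 0 0 -0.02 0 0 0; -1 0 0 -0.05 0 0 0; -1 0 0 -0.09 0 0 0; -1 0 0 -0.12 0 0 0; -1 0 0 -0.12 0 0 0; -1 0 0 -0.12 0 0 0; -1 0 0 -0.12 0 0 0; -1 0 0 -0.12 0 0 0; -1 0 0 -0.12 0 0 0")

```text
time_s: 13.82
eef_pos: [0.5058, -0.301, 0.2666]
eef_rot: [-0.002, 0.638, 0.77, -0.0]
wrist_force: [-0.6, -0.0, 0.7]
opening: 0.999
grasp_force: 0.0
```

Run:
```python
from h import *
np.set_printoptions(precision=4,suppress=True)
rel((.5055,-.301,.141,10.7))
o=ctrl.get_obs(); q=o["eef_rot"]; T=np.eye(4); T[:3,:3]=R.from_quat([q[1],q[2],q[3],q[0]]).as_matrix(); T[:3,3]=o["eef_pos"]
for n in range(2):
    c=ctrl.camera("wrist"); P=pts(c,T@np.array(c["T_tool_cam"])); I=c["img"].astype(int)
    m=(P[...,2]>.14)&(P[...,2]<.17)&(np.hypot(P[...,0]-.5055,P[...,1]+.301)<.045)&(I[...,0]-I[...,2]>35)
    print(m.sum(),np.median(P[m],0),cv2.minAreaRect(P[m][:,:2].astype(np.float32)),np.linalg.svd(P[m]-P[m].mean(0),full_matrices=False)[2][2])
cv2.imwrite("pics/end.png",c["img"][...,::-1])
c=ctrl.camera("top"); P=pts(c); I=c["img"].astype(int)
m=(np.hypot(P[...,0]-.467,P[...,1]-.313)<.1)&(P[...,2]>.05)&(P[...,2]<.075); print("bowl",cv2.minEnclosingCircle(P[m][:,:2].astype(np.float32)))
```

```text
t 13.82 grip at [ 0.5058 -0.301   0.2606] F [-0.6 -0.   0.7] open 0.999 0.0
(0.5055, -0.301, 0.141, 10.7) -> -0.0001 0.0000 0.1196 -0.2 -0.1 0.0
2035 [ 0.5065 -0.2986  0.1555] ((0.5068004131317139, -0.3007605969905853), (0.017825685441493988, 0.06302421540021896), 10.002685546875) [0.0083 0.0043 1.    ]
2036 [ 0.5064 -0.2988  0.1552] ((0.5066701173782349, -0.3008180558681488), (0.017639562487602234, 0.06297393143177032), 10.451665878295898) [0.0096 0.0015 1.    ]
bowl ((0.46698227524757385, 0.3128689229488373), 0.0900164470076561)
```

View pics/end.png

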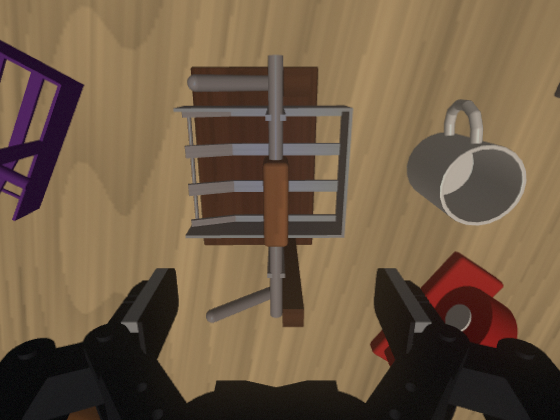

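The sieve's bar (pixels 275,60 to 275,315) lies on both pegs against the posts. The sieve is level, at the seat to within 2 mm, and the gripper is clear of it.

```bash
python3 -c "
from bench import ctrl
print(ctrl.hand_in())"
```

```text
the job is handed in; nothing more can be done
None
```

I handed the job in at about 14 s of the 61 s allowed: the five small nuts are in the tray, the three large nuts are in the bowl, and the empty sieve hangs level on both pegs, about 2 mm from the seat; no verdict came back.

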